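# Pump out glue, then hold a crate handle over its dowel holes

## Task

Push the head of the glue pump well down so that it fills the dish, and let it spring right back up. Then take the dark wooden handle out of its cradle, lift it above the top of the board clamped in the red vise, carry it over, and finish while holding it level and still in the gripper about 1 cm above the crate lid, its two dowels in line with the lid's two holes, so that I can brush glue on. It must not touch the lid; do not bump the vise or its board, and leave the other tools where they are.

Things in the scene. Friction and masses are not known exactly. Their poses are not given: they have to be found in the camera images.
- pump (a joint): travel of the red pump head, m: 0 up, 0.012 fully down. It slides straight down against a spring: about 2.3 N to start, 8 N fully down; it springs up by itself
- pump_top (a point): centre of the flat round top of the red pump head (38 mm across), 184 mm above the table when up; it moves with the head. A red spout (70 mm long) points over the white dish
- glue_bottle: yellow glue bottle, 66 mm across, fixed upright in a wooden block 80 x 80 x 30 mm; a dish 60 mm across, 26 mm high, lies 82 mm along its +x. Origin on the table under the bottle's axis, z up
- handle: dark wooden bar, 140 (x) x 24 (y) x 30 (z) mm, about 90 g, with two pale dowels 10 mm thick that stick out 20 mm below it at x = -40 and +40 mm. Origin: centre of the bar's underside (dowels not counted), z up, x along the bar. The two ends are alike. Grip it at the middle, across its 24 mm
- dowel_tips (a point): point midway between the two dowel tips, 20 mm below the handle's origin; axes as the handle's
- cradle: plywood cradle fixed to the table: base 170 (x) x 70 (y) x 10 mm with two rests, 18 mm long, at x = -62.5 and +62.5 mm. The bar's ends lie on the rests, 45 mm above the table, between side lips 8 mm high with 3 mm play; between the rests the bar's sides and underside are free. Origin on the table at its centre, x along the handle
- lid: pale crate lid fixed to the table: 200 (x) x 120 (y) mm, its flat top 50 mm above the table, with two holes 12 mm across at x = -40 and +40 mm, y = 0. Origin on the table under its centre, z up, x along the line of the holes. The lid is to one side of the vise and the cradle to the other, either way round
- lid_mid (a point): point on the lid's top surface midway between the two holes; axes as the lid's
- vise: red bench vise fixed to the table, about 110 mm (x), from y = -55 to +100 mm, jaws 130 mm high, gripping an upright pale board 180 (x) x 20 (y) mm whose top edge is 170 mm above the table. Origin on the table at the centre under the board
- mallet: loose wooden mallet lying down, 65 mm high, to be left alone; origin under its middle, 80 mm from the centre of its head (60 x 110 mm, towards its +x); handle 150 mm the other way
- plane: loose steel hand plane, 160 (x) x 50 x 63 mm, to be left alone; origin under its middle
- square: loose try square lying flat, stock 115 (x) x 25 x 16 mm, steel blade 155 mm along its +y; to be left alone; origin under the stock's middle
- screwdriver: loose screwdriver lying along its x, to be left alone; origin under its middle
- tape: loose yellow tape measure, 65 x 40 x 65 mm, to be left alone; origin under its middle
- jar: loose jar with a lid, 64 mm across, 85 mm high, to be left alone; origin under its middle
Things that resemble listed ones, but are neither listed nor needed, are in the scene too. Several things have the shape of the handle; the one meant has the colours described above. Leave any purple look-alike of the glue_bottle alone.

How it is judged (in metres and radians):
On the way, in this order (a step that is already met when the one before it is completed fails the run):
1. the pump head is pushed down by more than 6 mm (value of joint pump above 0.006 m), for 0.05 s.
2. the pump head has sprung back up (within 2 mm) (value of joint pump below 0.002 m), for 0.1 s.
3. the handle is gripped and lifted above the top of the board in the vise (170 mm) (height (world z) of handle above 0.18 m and contact force between handle and the fingers above 1 N), for 0.1 s.
At the end, for the whole second after the job is handed in: Handle held still by the fingers alone (over 2 N), dowels centred within 7 mm over the holes, tips 3 to 20 mm above the lid, bar within 0.09 rad of the line of holes and of level; pump head up (within 2 mm) (horizontal distance between dowel_tips and lid_mid below 0.007 m and z of dowel_tips in the frame of lid_mid between 0.003 and 0.02 m and angle between the x axis of handle and the x axis of lid, either way round below 0.09 rad and angle between handle's own z axis and vertical below 0.09 rad and contact force between handle and the fingers above 2 N and linear speed of handle below 0.02 m/s and angular speed of handle below 0.15 rad/s and value of joint pump below 0.002 m and contact force between handle and lid below 0.2 N and contact force between handle and cradle below 0.2 N and contact force between handle and vise below 0.2 N and contact force between handle and glue_bottle below 0.2 N and contact force between handle and mallet below 0.2 N and contact force between handle and plane below 0.2 N and contact force between handle and square below 0.2 N and contact force between handle and screwdriver below 0.2 N and contact force between handle and tape below 0.2 N and contact force between handle and jar below 0.2 N); the arm keeps its last pose, push and grip.
It fails at once if the handle touches the lid (over 1 N) (contact force between handle and lid above 1 N).
It fails at once if the vise or its board is bumped (over 3 N) (contact force between vise and anything else above 3 N).
It fails at once if another tool is moved by more than 20 mm (distance of any of mallet, plane, square, screwdriver, tape, jar from where it was at the start of the episode above 0.02 m).
It also fails if it takes over 64 s, if anything falls off the work surface, if the arm or the gripper's body presses on something with over 40 N, if the wrist force passes 120 N, or if a joint passes its speed limit or range.

## Robot

A 6-joint arm with a two-finger parallel gripper is mounted at the origin on the work surface. World frame = base frame: x ahead of the robot, y to its left, z up, the work surface at z = 0. Lengths are in m, angles in degrees, forces in N, time in s.
With the tool pointing down it reaches from about 0.25 to 0.725 m from the base axis. Payload 9.7 kg.
Tool frame: the origin (TCP) lies at the very end of the fingers, on their centre line; the grasp point (between the pads) lies 19 mm behind it; z points along the fingers, y is the line along which they close (so a half turn about z gives the same grasp; the last joint's range is limited). The gripper opens to 85 mm and grips with 20 to 120 N. Pads are 22 mm wide; open, the fingers measure 114 mm over their backs; the gripper's body (76 mm by 85 mm) begins 54 mm behind the grasp point. The pads swing forward as they close: fully open they stand 13 mm farther back than shut.
Start: joints at [71.849, 4.979, 10.078, 95.1, 0, 90], TCP at [0.171, 0.523, 0.211] pointing down, gripper open.
Joint ranges: [-179.16, 179.16], [-48.56, 103.87], [-65.8, 70.77], [-126.05, 130.52], [-82.76, 87.17], [-180, 180]. Speed limits (degrees/s): [127.2, 127.2, 147.25, 180, 180, 180].

## Interface

Orientations are given as [roll, pitch, yaw] about the fixed x, y, z axes, in that order (R = Rz(yaw) Ry(pitch) Rx(roll)).
In Python, from workcell import bot gives the robot as it stands.
- The arm moves only by the tool step_arm, never from a script. Its argument "targets" is a list of rows, each a list of 3 entries, a list of its own where there are three numbers: the opening, from 0 (shut) to 1 (fully open), then the shift along the world's x, y, z in mm, then the turn, a rotation vector about the world's x, y, z in rad. In form: [[grip, [tx, ty, tz], [wx, wy, wz]], ...]. A call has 1 to 8 rows; each row is the pose to reach, as a shift and turn from the pose commanded when the call began; what a row does not reach only later rows make up. A row lasts 1/10 s, in which the tool goes at most 50 mm and 8.59 degrees, less where a joint would pass 70% of its speed; a pose out of reach is approached as far as the arm can. A call with a gripper value outside its range is refused whole. The fingers move at their own pace and stop on an object; "force" is the grip in N (left out, the last holds). Time passes only in rows, so rows that repeat a pose let the fingers close. It gives the time, the measured TCP pose, the force, the opening and the grip force at its end, in the units of the state.
- bot.get_obs(): the state, without advancing time (a new reading comes with each control period).
- bot.camera(name): name is "side" or "top"; returns (picture, depth): 420x560x3 uint8, red, green, blue; 420x560 float32, m along the optical axis (not along the pixel's ray), 0 where there is no reading.
- bot.camera_params(name): a dict with "K" (3x3 intrinsics, pixels), "R" (3x3) and "t" (3): a world point X has camera coordinates R X + t. Camera axes: x right, y down, z forward; pixel columns grow to the right and rows downward; lengths in m; the calibration is good to about 2 mm. A picture is of the moment at which its call begins. camera_params takes no time and is no camera call.
- bot.job_done(): hands the job in; it is judged then, once.
The state is a dict: "time": time; "q": joint angles; "qd": joint speeds; "joint_efforts": joint torques, N m; "ee_pos": TCP position; "tcp_rot": TCP orientation; "wrist_force": force on the tool from outside, world axes, zero at the start; "torque": the same for the moment, N m; "opening": finger opening in m; "grasp_force": force on a finger pad.
Only numpy, scipy, OpenCV 4.12 (cv2) and the standard library are available. Lean on these libraries where they do the work, as an engineer would, in place of code of your own. Each camera call takes 0.05 s, during which the arm holds its last target. There are 200 camera calls.

## Working session

There is one attempt and no reset: what is moved stays moved. The work goes in short steps, Python scripts to look and compute and a tool call to move; the robot and the scene stay as the last step left them, time stands still between calls to the robot, and variables do not carry over. Pictures are saved under pics/ and viewed, at most 10 in all, crops included, and the job is handed in when it is done.

Besides the shell and the picture viewer there is one more tool, called after ">>>" in YAML: its name, and indented under it one key for each argument. step_arm: Moves the arm, as the interface text tells. Its arguments: {"type":"object","properties":{"targets":{"type":"array","items":{"type":"array"}},"force":{"type":"number"}},"required":["targets"]}

```bash
mkdir -p pics
cat > h.py <<'E'
from workcell import bot
import numpy as np, cv2
def grab(n):
    p,d=bot.camera(n); c=bot.camera_params(n); return p,d,np.array(c["K"]),np.array(c["R"]),np.array(c["t"])
def cloud(d,K,R,t):
    v,u=np.mgrid[:d.shape[0],:d.shape[1]]
    X=np.stack([(u-K[0,2])/K[0,0]*d,(v-K[1,2])/K[1,1]*d,d],-1)
    return (X-t)@R
def ray(u,v,z,K,R,t):
    r=R.T@np.linalg.solve(K,[u,v,1.]); o=-R.T@t; return o+r*(z-o[2])/r[2]
E
python3 - <<'E'
from h import *
for n in("top","side"):
    p,d,K,R,t=grab(n); cv2.imwrite(f"pics/{n}.png",p[...,::-1]); np.savez(f"{n}.npz",p=p,d=d,K=K,R=R,t=t)
    print(n,-R.T@t,R[2])
E
```

```text
top [0.36694822 0.00233263 1.51450298] [ 6.68459005e-02 -2.68190937e-04 -9.97763275e-01]
side [-0.07068504 -0.94032555  0.8177911 ] [ 0.42610922  0.73415373 -0.52862958]
```

View pics/top.png

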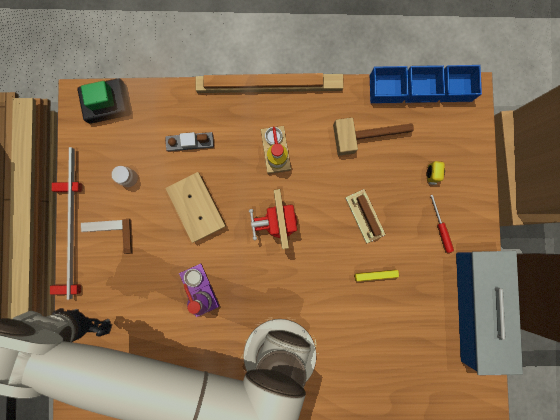

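View pics/side.png

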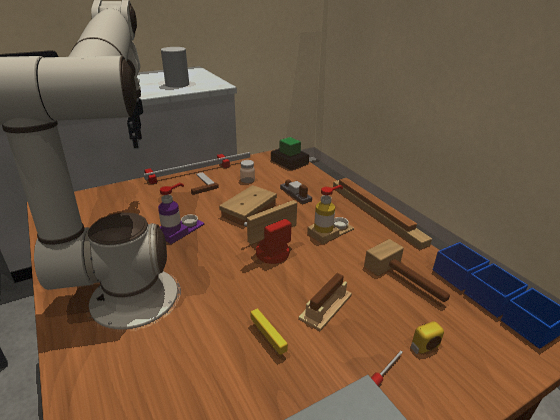

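The top view (up = +x, left = +y) shows these candidates:
- **Handle:** the dark bar in the cradle is at (368,214). The yellow bar at (377,276) is a look-alike, and the mallet's dark handle at (385,131) could also be confused with it. I choose the one in the cradle.
- **Pump:** the yellow bottle is at (278,152). The purple one at (198,295) is to be left alone.
- **Lid and vise:** the lid is at (196,208) with holes near (187,196) and (200,218). The vise is at (280,220).

Run:
```python
from h import *
D={n:dict(np.load(n+".npz")) for n in("top","side")}
T=D["top"];p=T["p"];cam=(T["K"],T["R"],T["t"]);C=cloud(T["d"],*cam)
hsv=cv2.cvtColor(p,cv2.COLOR_RGB2HSV)
def box(m,u0,v0,u1,v1):
    o=np.zeros(m.shape,bool);o[v0:v1,u0:u1]=m[v0:v1,u0:u1];return o
red=((hsv[...,0]<8)|(hsv[...,0]>172))&(hsv[...,1]>150)&(hsv[...,2]>70)
def st(n,m,zp=None):
    c=C[m];v,u=np.nonzero(m);r=cv2.minAreaRect(np.c_[u,v].astype(np.float32))
    print(n,m.sum(),"px",r,"med",np.median(c,0).round(4),"z5-95",np.percentile(c[:,2],[5,95]).round(3))
    if zp is not None:
        P=np.array([ray(x,y,zp,*cam)[:2] for x,y in zip(u,v)],np.float32);q=cv2.minAreaRect(P)
        b=cv2.boxPoints(q);e=b[1]-b[0],b[2]-b[1];l=max(e,key=np.linalg.norm)
        print("   plane",q[0],q[1],"yaw",np.degrees(np.arctan2(l[1],l[0]))%180, "mean",P.mean(0))
z=C[...,2]
st("pumptop",box(red&(z>.175),255,120,300,180),.184)
st("spout/red",box(red,255,120,300,180))
st("handle",box((z>.066)&(z<.09),335,180,395,250),.075)
st("cradle",box((z>.005)&(z<.2),335,180,395,250),.01)
st("lid",box((z>.042)&(z<.06),160,165,232,250),.05)
st("board",box((z>.16),245,180,305,255),.17)
st("vise",box((z>.1)&(z<.15),245,180,305,255),.13)
g=p[...,2::-1].max(2);hm=box(cv2.cvtColor(p,cv2.COLOR_RGB2GRAY)<85,178,185,212,228)
n,l,s,c=cv2.connectedComponentsWithStats(hm.astype(np.uint8))
for i in range(1,n): print("hole",s[i],c[i].round(2),ray(*c[i],.05,*cam).round(4))
a=cv2.resize(p[115:260,160:400,::-1],None,fx=3.3,fy=3.3,interpolation=2);cv2.imwrite("pics/crop.png",a)
```

```text
pumptop 157 px ((276.5, 141.0), (28.0, 11.0), 90.0) med [ 6.534e-01 -1.000e-04  1.825e-01] z5-95 [0.177 0.188]
   plane (0.6745736002922058, -0.002191290259361267) (0.03296486288309097, 0.08513560146093369) yaw 178.94344 mean [ 0.6588099  -0.00134393]
spout/red 163 px ((276.5, 141.0), (28.0, 11.0), 90.0) med [ 0.6535 -0.      0.1824] z5-95 [0.176 0.188]
handle 333 px ((369.0792236328125, 214.7920684814453), (43.35992431640625, 7.929390907287598), 65.85445404052734) med [ 0.4535 -0.2961  0.0742] z5-95 [0.068 0.079]
   plane (0.454520046710968, -0.2954012155532837) (0.138673797249794, 0.02554529346525669) yaw 22.457762 mean [ 0.4531158  -0.29575998]
cradle 1157 px ((364.4999694824219, 214.49996948242188), (58.99999237060547, 68.99998474121094), 0.0) med [ 0.454  -0.2891  0.0121] z5-95 [0.006 0.077]
   plane (0.46060359477996826, -0.2939167022705078) (0.19854028522968292, 0.2327967882156372) yaw 178.49168 mean [ 0.45633307 -0.29474238]
lid 2206 px ((194.9000244140625, 206.8000030517578), (60.37383270263672, 36.671512603759766), 63.43495178222656) med [0.4917 0.2679 0.0494] z5-95 [0.044 
[... 239 characters left out ...]
26429748535156) med [ 0.4378 -0.0107  0.1696] z5-95 [0.164 0.176]
   plane (0.4403543174266815, 0.02668248862028122) (0.21080382168293, 0.11856790632009506) yaw 0.9624783 mean [ 0.44195795 -0.00939461]
vise 567 px ((281.989990234375, 222.4299774169922), (42.42641067504883, 27.29432487487793), 81.8698959350586) med [ 0.4425 -0.0219  0.1285] z5-95 [0.123 0.134]
   plane (0.4323563873767853, -0.014723926782608032) (0.13097067177295685, 0.08433642238378525) yaw 6.9515343 mean [ 0.44223675 -0.01410003]
hole [205 185   7  13  21] [208.43 190.71] [0.5443 0.2235 0.05  ]
hole [188 195   3   3   8] [189.12 195.88] [0.5284 0.2868 0.05  ]
hole [199 217   3   3   7] [200.   217.71] [0.4561 0.2516 0.05  ]
```

View pics/crop.png

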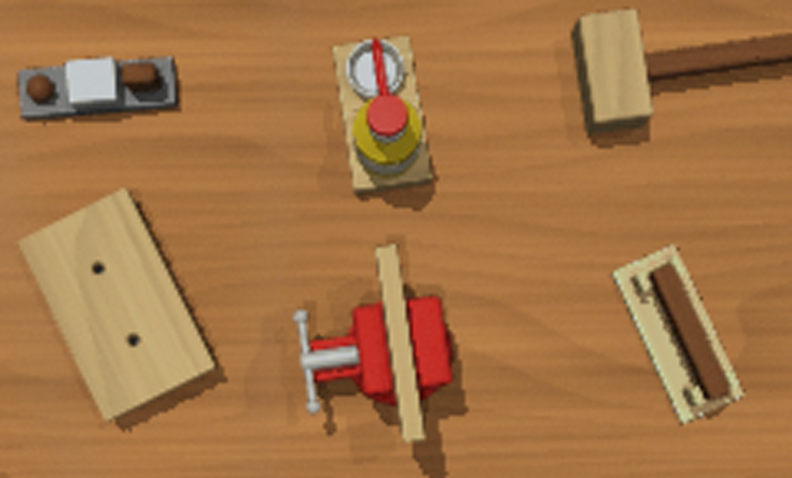

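Crop: the dark bar sits in the cradle at crop (690,330), the red pump cap is at (387,117) with its spout running up to the dish, and the lid holes are at (97,268) and (133,340). They are 80.4 mm apart, which matches. Next I'll refine the pump and handle positions and cross-check them in the side view.

Run:
```python
from h import *
for n,zc in(("top",.184),("side",.184)):
    T=dict(np.load(n+".npz"));p=T["p"];cam=(T["K"],T["R"],T["t"]);C=cloud(T["d"],*cam);z=C[...,2]
    hsv=cv2.cvtColor(p,cv2.COLOR_RGB2HSV)
    red=((hsv[...,0]<8)|(hsv[...,0]>172))&(hsv[...,1]>150)&(hsv[...,2]>70)
    near=(abs(C[...,0]-.65)<.06)&(abs(C[...,1])<.05)
    m=red&near&(z>.178);m=cv2.morphologyEx(m.astype(np.uint8),cv2.MORPH_OPEN,np.ones((5,5)))>0
    v,u=np.nonzero(m);P=np.array([ray(a,b,zc,*cam)[:2] for a,b in zip(u,v)])
    print(n,"pump",m.sum(),P.mean(0).round(4),np.ptp(P,axis=0).round(4),z[m].mean() if len(u) else 0,C[m].mean(0).round(4))
    dark=(hsv[...,2]<(130))&(z>.069)&(z<.085)&(np.hypot(C[...,0]-.4545,C[...,1]+.2954)<.09)
    v,u=np.nonzero(dark);P=np.array([ray(a,b,.075,*cam)[:2] for a,b in zip(u,v)],np.float32)
    q=cv2.fitLine(P,cv2.DIST_L2,0,.01,.01).ravel();print(" handle",dark.sum(),cv2.minAreaRect(P),P.mean(0),"yaw",np.degrees(np.arctan(q[1]/q[0])))
    top=(z>.165)&(z<.175)&~red&(np.hypot(C[...,0]-.44,C[...,1]+.01)<.1)&(hsv[...,2]>110)
    v,u=np.nonzero(top);P=np.array([ray(a,b,.17,*cam)[:2] for a,b in zip(u,v)],np.float32);print(" board",len(u),cv2.minAreaRect(P))
    # cradle base outline
    cr=(z>.006)&(z<.09)&(np.hypot(C[...,0]-.4545,C[...,1]+.2954)<.11); X=C[cr][:,:2].astype(np.float32);print(" cradle",cv2.minAreaRect(X))
o=bot.get_obs();print({k:np.round(o[k],3) for k in("time","q","ee_pos","tcp_rot","opening","wrist_force")})
```

```text
top pump 106 [ 0.6483 -0.0039] [0.0336 0.0303] 0.18331141720804586 [ 0.6485 -0.0039  0.1833]
 handle 288 ((0.453910768032074, -0.29509833455085754), (0.1377626657485962, 0.024236127734184265), 22.617769241333008) [ 0.45203644 -0.29579997] yaw 22.8398
 board 355 ((0.4424762725830078, -0.010957436636090279), (0.17956632375717163, 0.01976511999964714), 7.189869403839111)
 cradle ((0.457658588886261, -0.2998114228248596), (0.1886439323425293, 0.2088935375213623), 81.57037353515625)
side pump 53 [ 0.646 -0.007] [0.0402 0.0406] 0.1827564624849806 [ 0.6474 -0.0052  0.1828]
 handle 336 ((0.4518805146217346, -0.30071118474006653), (0.1420602798461914, 0.024932853877544403), 22.887479782104492) [ 0.44916344 -0.3009113 ] yaw 23.24192
 board 199 ((0.4423447847366333, -0.012933321297168732), (0.17881746590137482, 0.020226743072271347), 7.4570536613464355)
 cradle ((0.4554305672645569, -0.2965361177921295), (0.17233476042747498, 0.07144418358802795), 23.08751678466797)
{'time': np.float64(0.1), 'q': array([7.1849e+01, 5.0080e+00, 1.0040e+01, 9.5102e+01, 1.0000e-03,
       9.0001e+01]), 'ee_pos': array([0.171, 0.522, 0.21 ]), 'tcp_rot': array([-1.79929e+02, -1.00000e-03,  1.61848e+02]), 'opening': np.float64(0.085), 'wrist_force': array([-0.893, -0.381, -0.418])}
```

>>> step_arm:
  targets:
    - [0,[30,-33,30],[0,0,0]]
    - [0,[60,-66,40],[0,0,0]]
    - [0,[90,-99,40],[0,0,0]]
    - [0,[120,-132,40],[0,0,0]]
    - [0,[150,-165,40],[0,0,0]]
    - [0,[180,-198,40],[0,0,0]]
    - [0,[210,-231,40],[0,0,0]]
    - [0,[240,-264,40],[0,0,0]]

```text
time: 0.9
ee_pos: [0.4122, 0.257, 0.2506]
tcp_rot: [-180.0, -0.0, 161.9]
wrist_force: [0.4, 1.1, -0.4]
opening: -0.0002
grasp_force: 0.0
```

```bash
python3 -c "
from h import *
o=bot.get_obs();print({k:np.round(o[k],3) for k in('time','q','ee_pos','tcp_rot','opening','wrist_force')})"
```

```text
{'time': np.float64(0.9), 'q': array([ 3.1946e+01, -2.7300e+00,  6.7190e+00,  9.9459e+01,  2.0000e-03,
        5.0092e+01]), 'ee_pos': array([0.412, 0.257, 0.251]), 'tcp_rot': array([-1.79993e+02, -8.00000e-03,  1.61854e+02]), 'opening': np.float64(-0.0), 'wrist_force': array([ 0.367,  1.087, -0.449])}
```

>>> step_arm:
  targets:
    - [0,[30,-33,0],[0,0,0]]
    - [0,[60,-66,0],[0,0,0]]
    - [0,[90,-99,0],[0,0,0]]
    - [0,[120,-132,0],[0,0,0]]
    - [0,[150,-165,0],[0,0,0]]
    - [0,[180,-198,0],[0,0,0]]
    - [0,[210,-231,0],[0,0,0]]
    - [0,[235,-262,0],[0,0,0]]

```text
time: 1.7
ee_pos: [0.6474, -0.0052, 0.25]
tcp_rot: [-180.0, -0.0, 161.8]
wrist_force: [0.7, 0.3, 0.3]
opening: 0.0002
grasp_force: 0.0
```

>>> step_arm:
  targets:
    - [0,[0,0,-30],[0,0,0]]
    - [0,[0,0,-50],[0,0,0]]
    - [0,[0,0,-60],[0,0,0]]
    - [0,[0,0,-60],[0,0,0]]

```text
time: 2.1
ee_pos: [0.6455, -0.0033, 0.1892]
tcp_rot: [-179.9, -0.2, 161.9]
wrist_force: [-0.2, 0.2, 0.8]
opening: 0.0
grasp_force: 0.0
```

>>> step_arm:
  targets:
    - [0,[0,0,-5],[0,0,0]]
    - [0,[0,0,-10],[0,0,0]]
    - [0,[0,0,-14],[0,0,0]]
    - [0,[0,0,-16],[0,0,0]]
    - [0,[0,0,-16],[0,0,0]]
    - [0,[0,0,-16],[0,0,0]]

```text
time: 2.7
ee_pos: [0.6464, -0.0033, 0.175]
tcp_rot: [180.0, 0.0, 161.9]
wrist_force: [-0.1, 0.5, 0.0]
opening: 0.0001
grasp_force: 0.0
```

Run:
```python
from h import *
o=bot.get_obs();print({k:np.round(o[k],4) for k in('time','ee_pos','wrist_force','torque')})
p,d,K,R,t=grab("side");q,e,*_=grab("top")
a=cv2.resize(p[150:250,280:380],(500,500));b=cv2.resize(q[90:170,240:310],(300,343));b=cv2.copyMakeBorder(b,0,157,0,0,0)
cv2.imwrite("pics/push.png",np.hstack([a,b])[...,::-1])
o=bot.get_obs();print({k:np.round(o[k],4) for k in('time','ee_pos','wrist_force','torque')})
```

```text
{'time': np.float64(2.7), 'ee_pos': array([ 0.6464, -0.0033,  0.175 ]), 'wrist_force': array([-0.1186,  0.5377,  0.0102]), 'torque': array([-0.0291,  0.0036, -0.0164])}
{'time': np.float64(2.8), 'ee_pos': array([ 0.6464, -0.0034,  0.175 ]), 'wrist_force': array([-0.6089,  0.6748,  0.0905]), 'torque': array([-0.009 , -0.0247, -0.0117])}
```

View pics/push.png

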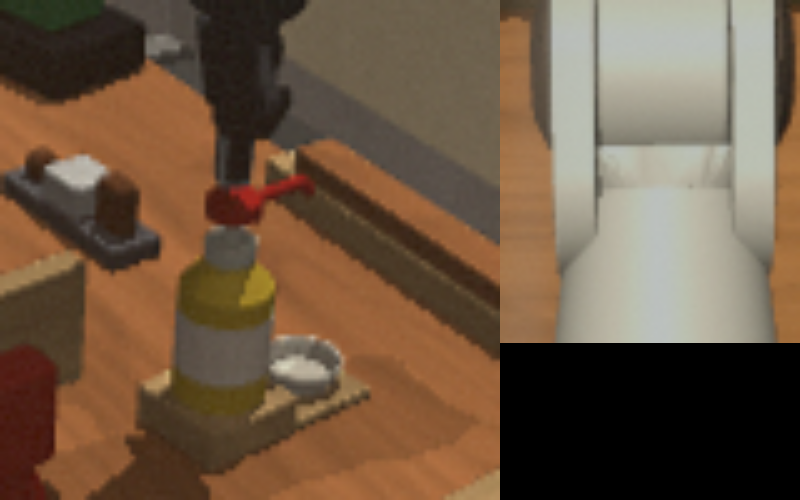

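The side crop shows the fingertips at the cap (232,190), with no force reading. I'll compare the cap's height with the first picture.

Run:
```python
from h import *
p,d,K,R,t=grab("side")
T=dict(np.load("side.npz"))
for p,d in((T["p"],T["d"]),(p,d)):
    C=cloud(d,K,R,t);hsv=cv2.cvtColor(p,cv2.COLOR_RGB2HSV)
    red=((hsv[...,0]<8)|(hsv[...,0]>172))&(hsv[...,1]>150)&(hsv[...,2]>70)&(abs(C[...,0]-.66)<.08)&(abs(C[...,1])<.05)&(C[...,2]>.1)
    v,u=np.nonzero(red);print(red.sum(),"v",v.min(),v.max(),v.mean(),"u",u.mean(),"z98",np.percentile(C[red][:,2],[5,50,98]))
    dk=(hsv[...,2]<60)&(abs(C[...,0]-.65)<.04)&(abs(C[...,1])<.04)&(C[...,2]>.165)&(C[...,2]<.25)
    if dk.sum(): print("fingers min z",np.percentile(C[dk],[2,50],axis=0).round(4))
```

```text
91 v 185 194 188.76923076923077 u 329.46153846153845 z98 [0.17211684 0.18196641 0.18543292]
fingers min z [[ 0.63   -0.0015  0.1797]
 [ 0.63   -0.0015  0.1797]]
87 v 185 194 189.32183908045977 u 330.7586206896552 z98 [0.17114    0.17982179 0.18564762]
fingers min z [[ 0.6269 -0.0358  0.1982]
 [ 0.6391 -0.0135  0.2282]]
```

>>> step_arm:
  targets:
    - [0,[0,0,-2],[0,0,0]]
    - [0,[0,0,-4],[0,0,0]]
    - [0,[0,0,-4],[0,0,0]]

```text
time: 3.15
ee_pos: [0.6462, -0.0034, 0.1703]
tcp_rot: [-180.0, -0.0, 161.8]
wrist_force: [0.1, 1.1, -0.5]
opening: 0.0001
grasp_force: 0.0
```

Run:
```python
from h import *
o=bot.get_obs();print(o["ee_pos"],o["wrist_force"],o["joint_efforts"])
p,d,K,R,t=grab("side")
pr=lambda X:(lambda c:(K@c)[:2]/c[2])(R@np.array(X)+t)
print("tcp px",pr(o["ee_pos"]),"cap up",pr([.6474,-.005,.184]),"cap dn",pr([.6474,-.005,.172]))
C=cloud(d,K,R,t)
for v in range(170,200,2): print(v,[(tuple(p[v,u]//10),tuple((C[v,u]*1000).astype(int))) for u in (322,325,328,331)])
T=dict(np.load("side.npz"))["p"]
f=lambda x:cv2.resize(x[160:210,300:350],(400,400),interpolation=0)
cv2.imwrite("pics/push2.png",np.hstack([f(T),f(p)])[...,::-1])
```

```text
[ 0.64619365 -0.00339932  0.17031845] [ 0.10845292  1.06867883 -0.53450565] [ 1.44390042e-04 -6.67584157e+01  4.69005668e+01 -7.36951036e-02
 -1.88419290e-04 -9.67834836e-06]
tcp px [325.18055181 192.61087888] cap up [326.06902904 189.09119666] cap dn [325.79791945 192.28890604]
170 [((np.uint8(4), np.uint8(3), np.uint8(2)), (np.int64(643), np.int64(19), np.int64(243))), ((np.uint8(4), np.uint8(2), np.uint8(2)), (np.int64(629), np.int64(-14), np.int64(261))), ((np.uint8(4), np.uint8(3), np.uint8(2)), (np.int64(621), np.int64(-40), np.int64(274))), ((np.uint8(4), np.uint8(3), np.uint8(2)), (np.int64(621), np.int64(-55), np.int64(280)))]
172 [((np.uint8(8), np.uint8(5), np.uint8(3)), (np.int64(640), np.int64(14), np.int64(239))), ((np.uint8(4), np.uint8(3), np.uint8(2)), (np.int64(631), np.int64(-12), np.int64(253))), ((np.uint8(4), np.uint8(3), np.uint8(2)), (np.int64(623), np.int64(-38), np.int64(266))), ((np.uint8(4), np.uint8(3), np.uint8(2)), (np.int64(620), np.int64(-57), np.int64(275)))]
174 [((np.uint8(7), np.uint8(4), np.uint8(3)), (np.int64(638), np.int64(11), np.int64(233)))
[... 3935 characters left out ...]
.uint8(9), np.uint8(7)), (np.int64(641), np.int64(6), np.int64(154))), ((np.uint8(8), np.uint8(7), np.uint8(6)), (np.int64(647), np.int64(-1), np.int64(156))), ((np.uint8(8), np.uint8(7), np.uint8(6)), (np.int64(661), np.int64(0), np.int64(151))), ((np.uint8(15), np.uint8(9), np.uint8(5)), (np.int64(840), np.int64(209), np.int64(0)))]
198 [((np.uint8(7), np.uint8(7), np.uint8(6)), (np.int64(635), np.int64(-3), np.int64(152))), ((np.uint8(8), np.uint8(7), np.uint8(6)), (np.int64(643), np.int64(-7), np.int64(152))), ((np.uint8(7), np.uint8(7), np.uint8(5)), (np.int64(655), np.int64(-8), np.int64(150))), ((np.uint8(14), np.uint8(12), np.uint8(9)), (np.int64(666), np.int64(-11), np.int64(148)))]
```

View pics/push2.png

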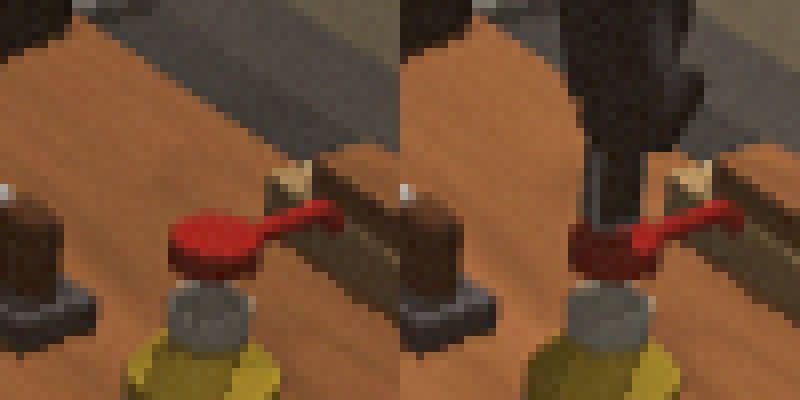

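The cap is still up: its top is at z ≈ 183 mm in the depth image, and the visible fingertips end at about 186 mm, so there's no contact yet even though the reported TCP is 170 mm. I'll feel downward in small steps.

>>> step_arm:
  targets:
    - [0,[0,0,-2],[0,0,0]]
    - [0,[0,0,-4],[0,0,0]]
    - [0,[0,0,-4],[0,0,0]]

```text
time: 3.5
ee_pos: [0.6462, -0.0034, 0.1663]
tcp_rot: [-180.0, -0.0, 161.8]
wrist_force: [0.0, -0.1, -0.3]
opening: 0.0
grasp_force: 0.0
```

>>> step_arm:
  targets:
    - [0,[0,0,-2],[0,0,0]]
    - [0,[0,0,-4],[0,0,0]]
    - [0,[0,0,-4],[0,0,0]]

```text
time: 3.8
ee_pos: [0.6464, -0.0034, 0.1627]
tcp_rot: [180.0, 0.0, 161.8]
wrist_force: [0.6, -0.1, 2.5]
opening: 0.0002
grasp_force: 1.2
```

Run:
```python
from h import *
o=bot.get_obs();print(o["ee_pos"],o["wrist_force"])
p,d,K,R,t=grab("side");C=cloud(d,K,R,t);hsv=cv2.cvtColor(p,cv2.COLOR_RGB2HSV)
red=((hsv[...,0]<8)|(hsv[...,0]>172))&(hsv[...,1]>150)&(hsv[...,2]>70)&(abs(C[...,0]-.66)<.08)&(abs(C[...,1])<.05)&(C[...,2]>.1)
v,u=np.nonzero(red);print(red.sum(),v.min(),v.max(),np.percentile(C[red][:,2],[5,50,98]))
f=lambda x:cv2.resize(x[160:210,300:350],(400,400),interpolation=0)
cv2.imwrite("pics/push3.png",f(p)[...,::-1])
```

```text
[ 0.64638681 -0.00335018  0.16273908] [ 0.5595971  -0.14445878  2.45134132]
68 185 195 [0.1690091  0.17755798 0.1833504 ]
```

View pics/push3.png

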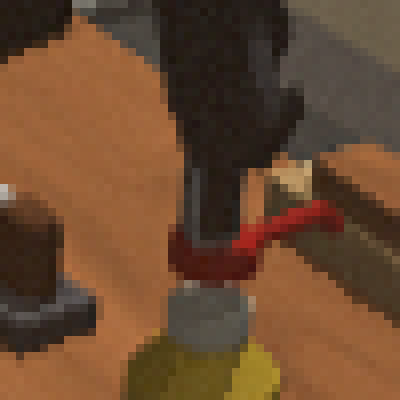

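Contact came at a reported z of about 163 mm (2.5 N, the spring's starting force). So the real fingertips end about 20 mm above the reported TCP, and I'll allow for that. Next I push 10 mm further and then release.

>>> step_arm:
  targets:
    - [0,[0,0,-4],[0,0,0]]
    - [0,[0,0,-8],[0,0,0]]
    - [0,[0,0,-10],[0,0,0]]
    - [0,[0,0,-10],[0,0,0]]
    - [0,[0,0,-10],[0,0,0]]

```text
time: 4.35
ee_pos: [0.6464, -0.0034, 0.1532]
tcp_rot: [180.0, 0.0, 161.8]
wrist_force: [-1.5, 0.0, 6.7]
opening: -0.0001
grasp_force: 3.3
```

>>> step_arm:
  targets:
    - [0,[0,0,10],[0,0,0]]
    - [0,[0,0,30],[0,0,0]]
    - [0,[0,0,70],[0,0,0]]
    - [0,[0,0,100],[0,0,0]]

```text
time: 4.75
ee_pos: [0.646, -0.0034, 0.2546]
tcp_rot: [180.0, 0.0, 161.9]
wrist_force: [0.9, 0.0, 1.3]
opening: -0.0001
grasp_force: 0.0
```

>>> step_arm:
  targets:
    - [1,[-24,-36,0],[0,0,0.09]]
    - [1,[-48,-73,0],[0,0,0.18]]
    - [1,[-72,-110,0],[0,0,0.27]]
    - [1,[-96,-147,0],[0,0,0.36]]
    - [1,[-120,-184,0],[0,0,0.45]]
    - [1,[-144,-221,0],[0,0,0.54]]
    - [1,[-169,-257,0],[0,0,0.63]]
    - [1,[-193,-293,0],[0,0,0.72]]

```text
time: 5.55
ee_pos: [0.452, -0.2976, 0.2529]
tcp_rot: [180.0, -0.0, -156.7]
wrist_force: [0.3, -0.3, -0.6]
opening: 0.0852
grasp_force: 0.0
```

Run:
```python
from h import *
o=bot.get_obs();print({k:np.round(o[k],4) for k in("time","q","ee_pos","tcp_rot","opening")})
p,d,K,R,t=grab("side");C=cloud(d,K,R,t);hsv=cv2.cvtColor(p,cv2.COLOR_RGB2HSV)
red=((hsv[...,0]<8)|(hsv[...,0]>172))&(hsv[...,1]>150)&(hsv[...,2]>70)&(abs(C[...,0]-.66)<.08)&(abs(C[...,1])<.05)&(C[...,2]>.1)
v,u=np.nonzero(red);print("pump",red.sum(),v.min(),v.max(),np.percentile(C[red][:,2],[5,50,98]))
c=np.array([.453,-.297]);m=(np.hypot(C[...,0]-c[0],C[...,1]-c[1])<.1)&(C[...,2]>.09)&(C[...,2]<.32)
print("gripper low z",np.percentile(C[m][:,2],[0.5,2,5,20]),m.sum())
T=cv2.resize(p[180:340,240:400],(560,560),interpolation=0);cv2.imwrite("pics/above.png",T[...,::-1])
```

```text
{'time': np.float64(5.55), 'q': array([-3.33580e+01,  4.94280e+00,  1.47764e+01,  9.98422e+01,
       -3.40000e-03, -5.66758e+01]), 'ee_pos': array([ 0.452 , -0.2976,  0.2529]), 'tcp_rot': array([ 1.799947e+02, -7.600000e-03, -1.566822e+02]), 'opening': np.float64(0.0852)}
pump 3 189 191 [0.17731678 0.17998207 0.18413939]
gripper low z [0.28798258 0.28855513 0.29069238 0.29532768] 182
```

View pics/above.png

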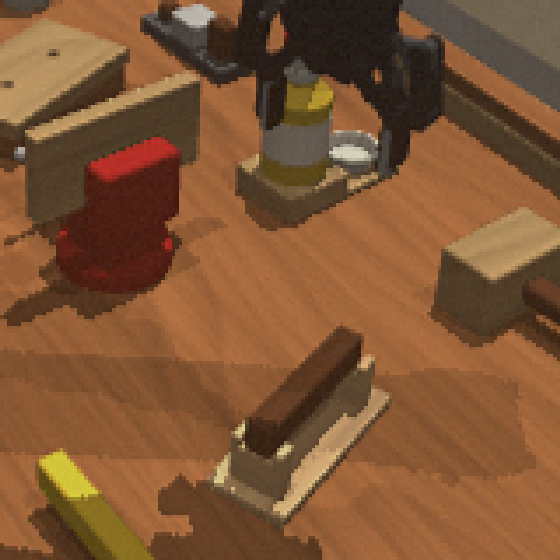

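The crop shows the open fingertips at about (272,120) and (395,172), above the cradle. The dark bar is untouched at (305,390), and the pump head is hidden. I'll check the finger centre line against the reported TCP.

Run:
```python
from h import *
p,d,K,R,t=grab("side");C=cloud(d,K,R,t)
m=(np.hypot(C[...,0]-.453,C[...,1]+.297)<.1)&(C[...,2]>.2)&(C[...,2]<.32)
n,l,s,c=cv2.connectedComponentsWithStats(m.astype(np.uint8))
for i in range(1,n):
    if s[i,4]>10:
        q=C[l==i]; q=q[q[:,2]<q[:,2].min()+.02]; print(s[i,4],c[i],q.mean(0).round(4),q.min(0).round(4),q.max(0).round(4))
```

```text
94 [316.74468085 210.44680851] [ 0.4273 -0.2618  0.2989] [ 0.4195 -0.2683  0.2885] [ 0.4427 -0.2517  0.3082]
88 [351.55681818 224.17045455] [ 0.464  -0.3507  0.2991] [ 0.4562 -0.3566  0.2881] [ 0.4788 -0.344   0.3071]
```

>>> step_arm:
  targets:
    - [1,[1,0,-30],[0,0,0]]
    - [1,[1,0,-60],[0,0,0]]
    - [1,[1,0,-90],[0,0,0]]
    - [1,[1,0,-120],[0,0,0]]
    - [1,[1,0,-150],[0,0,0]]
    - [1,[1,0,-175],[0,0,0]]
    - [1,[1,0,-190],[0,0,0]]
    - [1,[1,0,-190],[0,0,0]]

```text
time: 6.45
ee_pos: [0.4535, -0.2954, 0.0609]
tcp_rot: [179.8, -0.1, -156.9]
wrist_force: [0.1, 0.0, 1.4]
opening: 0.0851
grasp_force: 0.0
```

>>> step_arm:
  targets:
    - [1,[0,0,-15],[0,0,0]]
    - [1,[0,0,-30],[0,0,0]]
    - [1,[0,0,-40],[0,0,0]]
    - [1,[0,0,-44],[0,0,0]]
    - [1,[0,0,-44],[0,0,0]]

```text
time: 6.95
ee_pos: [0.454, -0.2962, 0.0182]
tcp_rot: [180.0, -0.0, -156.9]
wrist_force: [0.1, -0.0, -0.2]
opening: 0.0857
grasp_force: 0.0
```

Run:
```python
from h import *
p,d,K,R,t=grab("side");C=cloud(d,K,R,t);hsv=cv2.cvtColor(p,cv2.COLOR_RGB2HSV)
red=((hsv[...,0]<8)|(hsv[...,0]>172))&(hsv[...,1]>150)&(hsv[...,2]>70)&(abs(C[...,0]-.66)<.08)&(abs(C[...,1])<.05)&(C[...,2]>.1)
if red.sum():
    v,u=np.nonzero(red);print("pump",red.sum(),v.min(),v.max(),np.percentile(C[red][:,2],[5,50,98]))
cv2.imwrite("pics/grip.png",cv2.resize(p[200:360,240:400],(560,560),interpolation=0)[...,::-1])
```

```text
(no output)
```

View pics/grip.png

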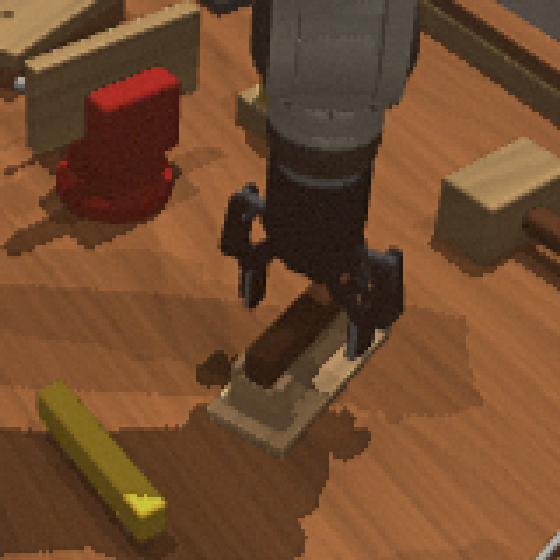

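The crop shows the open fingers straddling the middle of the dark bar, at (252,290) and (365,345), clear of the rests. Closing now.

>>> step_arm:
  targets:
    - [0,[0,0,0],[0,0,0]]
    - [0,[0,0,0],[0,0,0]]
    - [0,[0,0,0],[0,0,0]]
    - [0,[0,0,0],[0,0,0]]
    - [0,[0,0,0],[0,0,0]]
    - [0,[0,0,0],[0,0,0]]
    - [0,[0,0,0],[0,0,0]]
  force: 50

```text
time: 7.7
ee_pos: [0.4545, -0.2965, 0.0191]
tcp_rot: [-180.0, 0.0, -156.9]
wrist_force: [-2.0, 0.5, 4.3]
opening: 0.0234
grasp_force: 49.6
```

>>> step_arm:
  targets:
    - [0,[0,0,5],[0,0,0]]
    - [0,[0,0,15],[0,0,0]]
    - [0,[0,0,35],[0,0,0]]
    - [0,[0,0,65],[0,0,0]]
    - [0,[0,0,95],[0,0,0]]
    - [0,[0,0,125],[0,0,0]]
    - [0,[0,0,155],[0,0,0]]
    - [0,[0,0,180],[0,0,0]]

```text
time: 8.5
ee_pos: [0.4543, -0.2964, 0.2013]
tcp_rot: [-179.9, 0.0, -156.9]
wrist_force: [0.6, 0.2, -1.8]
opening: 0.0234
grasp_force: 49.0
```

>>> step_arm:
  targets:
    - [0,[0,0,20],[0,0,0]]
    - [0,[3,40,25],[0,0,0]]
    - [0,[6,80,25],[0,0,0.01]]
    - [0,[9,120,25],[0,0,0.02]]
    - [0,[12,160,25],[0,0,0.03]]
    - [0,[15,200,25],[0,0,0.04]]
    - [0,[17,240,25],[0,0,0.05]]
    - [0,[19,280,25],[0,0,0.05]]

```text
time: 9.3
ee_pos: [0.473, -0.0148, 0.2246]
tcp_rot: [-180.0, 0.0, -154.0]
wrist_force: [0.6, -0.1, -0.4]
opening: 0.0238
grasp_force: 49.3
```

>>> step_arm:
  targets:
    - [0,[3,40,0],[0,0,0]]
    - [0,[6,80,0],[0,0,0]]
    - [0,[9,120,0],[0,0,0]]
    - [0,[12,160,0],[0,0,0]]
    - [0,[15,200,0],[0,0,0]]
    - [0,[17,240,0],[0,0,0]]
    - [0,[19,285,0],[0,0,0]]
    - [0,[19,285,0],[0,0,0]]

```text
time: 10.1
ee_pos: [0.4918, 0.2728, 0.2233]
tcp_rot: [179.9, -0.0, -153.8]
wrist_force: [-0.3, -1.0, -1.2]
opening: 0.0233
grasp_force: 49.4
```

>>> step_arm:
  targets:
    - [0,[0,0,-30],[0,0,0]]
    - [0,[0,0,-60],[0,0,0]]
    - [0,[0,0,-90],[0,0,0]]
    - [0,[0,0,-110],[0,0,0]]
    - [0,[0,0,-120],[0,0,0]]
    - [0,[0,0,-120],[0,0,0]]
    - [0,[0,0,-120],[0,0,0]]

```text
time: 10.8
ee_pos: [0.4928, 0.2686, 0.1051]
tcp_rot: [180.0, 0.1, -154.0]
wrist_force: [0.0, -0.0, -0.5]
opening: 0.0235
grasp_force: 49.4
```

```bash
cat > hm.py <<'E'
from h import *
o=bot.get_obs();print({k:np.round(o[k],4) for k in("time","q","ee_pos","tcp_rot","opening","wrist_force")})
for n in("side","top"):
    p,d,K,R,t=grab(n);C=cloud(d,K,R,t);hsv=cv2.cvtColor(p,cv2.COLOR_RGB2HSV)
    red=((hsv[...,0]<8)|(hsv[...,0]>172))&(hsv[...,1]>150)&(hsv[...,2]>70)&(abs(C[...,0]-.66)<.08)&(abs(C[...,1])<.05)&(C[...,2]>.1)
    if red.sum(): print(n,"pump",red.sum(),np.percentile(C[red][:,2],[5,50,98]).round(4))
    reg=(np.hypot(C[...,0]-.492,C[...,1]-.269)<.1)&(C[...,2]>.058)
    br=reg&(hsv[...,0]<20)&(hsv[...,1]>90)&(hsv[...,2]>30)&(hsv[...,2]<150)
    pale=reg&(hsv[...,2]>125)&(hsv[...,1]<150)
    for k,m in(("bar",br),("pale",pale)):
        nn,l,s,c=cv2.connectedComponentsWithStats(m.astype(np.uint8))
        for i in range(1,nn):
            if s[i,4]>5:
                q=C[l==i];print(n,k,s[i],q.mean(0).round(4),"z",np.percentile(q[:,2],[3,50,97]).round(4))
    np.savez("now_"+n,p=p,d=d,K=K,R=R,t=t)
p=np.load("now_side.npz")["p"];b=np.load("now_top.npz")["p"]
import sys
f=lambda x:cv2.resize(x,(400,400),interpolation=0)
cv2.imwrite(sys.argv[1],np.hstack([f(p[145:235,205:295]),f(b[165:255,150:240])])[...,::-1])
E
python3 hm.py pics/lid1.png
```

```text
{'time': np.float64(10.8), 'q': array([ 2.85973e+01,  5.61490e+00, -9.18800e-01,  8.33908e+01,
       -3.00000e-03,  2.64470e+00]), 'ee_pos': array([0.4928, 0.2686, 0.1051]), 'tcp_rot': array([ 1.799996e+02,  7.560000e-02, -1.540474e+02]), 'opening': np.float64(0.0235), 'wrist_force': array([ 0.0391, -0.0159, -0.4636])}
side pump 109 [0.1714 0.1811 0.1866]
side bar [245 132   4   3   6] [0.4759 0.2327 0.3264] z [0.3227 0.326  0.331 ]
side bar [252 133   5   3  10] [0.5035 0.2312 0.3196] z [0.315  0.3197 0.3247]
side bar [244 151   6   7  13] [0.4816 0.2494 0.2436] z [0.2305 0.2409 0.261 ]
side bar [252 150   4   4   6] [0.5032 0.2347 0.2534] z [0.2484 0.2543 0.2581]
side bar [234 153  28  37 445] [0.4829 0.2509 0.1723] z [0.1239 0.1617 0.2311]
side pale [217  40  43  17 243] [0.4553 0.2346 0.6014] z [0.5883 0.6026 0.6074]
side pale [257  79   5   7  12] [0.5416 0.2599 0.483 ] z [0.4737 0.485  0.4901]
top pump 162 [0.1759 0.1822 0.1886]
top bar [163 158  22  28  44] [0.5316 0.2266 0.5118] z [0.1523 0.551  0.5713]
top bar [187 188   6   6   6] [0.5146 0.2358 0.3068] z [0.2738 0.3082 0.3418]
top bar [194 207   9  17  71] [0.456  0.2398 0.1605] z [0.1337 0.158  0.1656]
top pale [ 118  155   71   79 3099] [0.4669 0.254  0.6   ] z [0.5855 0.6014 0.6082]
```

View pics/lid1.png

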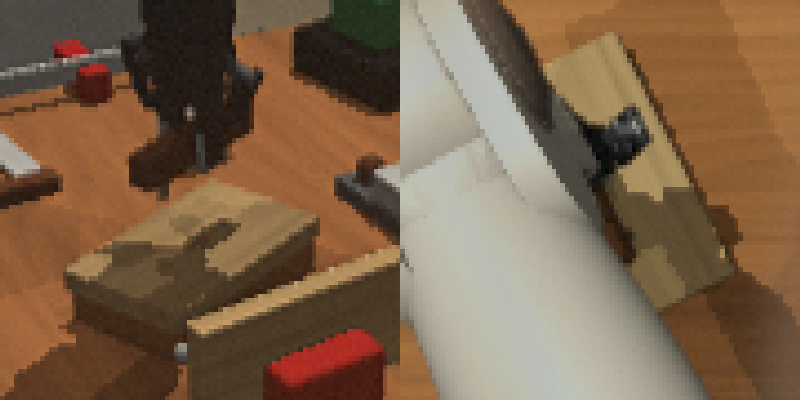

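The picture shows the bar held level above the lid. One dowel tip is visible at side crop (163,197), which is full-image pixel (242,189), and the shadow falls on the lid. I'll check it relative to the side view's own lid measurements.

Run:
```python
from h import *
T=dict(np.load("side.npz"));N=dict(np.load("now_side.npz"));cam=(T["K"],T["R"],T["t"])
C=cloud(T["d"],*cam);z=C[...,2];g=cv2.cvtColor(T["p"],cv2.COLOR_RGB2GRAY);print("lid-region")
m=((z>.043)&(z<.057)&(np.hypot(C[...,0]-.492,C[...,1]-.269)<.125))
v,u=np.nonzero(m);P=np.array([ray(a,b,.05,*cam)[:2] for a,b in zip(u,v)],np.float32);print(cv2.minAreaRect(P))
for w in([.5284,.2868],[.4561,.2516]):
    c=T["R"]@np.array([*w,.05])+T["t"];x=(T["K"]@c)[:2]/c[2];a,b=x.round().astype(int)
    s=g[b-4:b+5,a-5:a+6].astype(float);k=np.clip(np.median(s)-25-s,0,None);vv,uu=np.mgrid[b-4:b+5,a-5:a+6]
    h=[(k*uu).sum()/k.sum(),(k*vv).sum()/k.sum()];print("hole exp",x.round(1),"seen",np.round(h,2),ray(*h,.05,*cam).round(4))
# bar now
C=cloud(N["d"],*cam);hsv=cv2.cvtColor(N["p"],cv2.COLOR_RGB2HSV)
ax=np.array([np.cos(np.radians(25.95)),np.sin(np.radians(25.95))]);ctr=np.array([.4928,.2686])
b=(C[...,2]>.128)&(C[...,2]<.166)&(np.hypot(C[...,0]-.492,C[...,1]-.269)<.1)&(hsv[...,0]<20)&(hsv[...,1]>90)
s=(C[b][:,:2]-ctr)@ax;q=(C[b][:,:2]-ctr)@np.array([-ax[1],ax[0]])
print("bar along",np.percentile(s,[0,1,3,97,99]).round(4),"across",np.percentile(q,[3,10,50,90]).round(4))
e=b&((((C[...,:2]-ctr)@ax)<-.05));L=C[e];tz=L[L[:,2]>.155];print("top of end",tz.mean(0),((tz[:,:2]-ctr)@np.array([-ax[1],ax[0]])).min(),((tz[:,:2]-ctr)@np.array([-ax[1],ax[0]])).max())
# dowel tip
w=np.r_[ctr-.04*ax,.111];c=T["R"]@w+T["t"];print("dowel tip exp px",(T["K"]@c)[:2]/c[2])
for vv in range(184,194): print(vv,[int(x) for x in N["p"][vv,236:250].max(1)],[int(1000*x) for x in C[vv,236:250,2]])
```

```text
lid-region
((0.4895299971103668, 0.263113409280777), (0.21203495562076569, 0.12923239171504974), 25.119169235229492)
hole exp [254.5 194.7] seen [254.77 194.86] [0.5286 0.2851 0.05  ]
hole exp [241.4 203.3] seen [241.68 203.42] [0.4566 0.2501 0.05  ]
bar along [-0.0729 -0.0714 -0.0706  0.0604  0.0691] across [-0.0262 -0.0216 -0.0102  0.005 ]
top of end [0.43842205 0.23902439 0.158923  ] -0.012938063553794125 0.009722684804454308
dowel tip exp px [241.02905593 188.87536185]
184 [46, 51, 53, 51, 50, 51, 47, 43, 55, 76, 85, 91, 88, 145] [143, 146, 146, 143, 146, 140, 137, 134, 131, 0, -2, -2, -4, 0]
185 [47, 48, 49, 49, 48, 48, 48, 81, 144, 142, 143, 146, 146, 156] [139, 141, 142, 137, 139, 135, 133, -2, -3, -1, -2, -2, 3, 0]
186 [41, 41, 47, 44, 44, 49, 55, 149, 159, 153, 154, 155, 157, 159] [134, 138, 138, 138, 135, 123, 124, 0, 0, 1, -2, 0, 0, 0]
187 [119, 59, 62, 88, 83, 64, 58, 163, 158, 154, 149, 149, 158, 162] [1, 131, 134, 130, 120, 119, 119, -1, 2, 3, 0, 0, 52, 49]
188 [159, 145, 146, 156, 111, 63, 56, 163, 156, 154, 153, 160, 161, 166] [-3, 0, -2, 0, 114, 117, 115, -1, 0, 3, 4, 48, 47, 47]
189 [166, 163, 158, 160, 109, 81, 98, 163, 158, 156, 161, 164, 168, 160] [3, 1, 1, 0, 0, 112, 111, 0, 0, 52, 49, 48, 49, 47]
190 [162, 162, 163, 159, 148, 150, 151, 163, 161, 162, 167, 170, 161, 156] [-2, 0, 0, 1, -1, 0, 0, 49, 51, 48, 50, 45, 49, 49]
191 [158, 162, 162, 157, 156, 155, 153, 161, 167, 168, 161, 161, 159, 160] [0, -3, -3, 0, 0, 1, 49, 51, 49, 46, 51, 49, 48, 49]
192 [156, 159, 159, 164, 157, 149, 150, 157, 159, 162, 161, 161, 162, 164] [2, 4, 2, -2, 48, 48, 48, 51, 47, 51, 47, 47, 50, 51]
193 [153, 156, 155, 152, 153, 151, 153, 159, 162, 142, 142, 143, 141, 159] [-1, -1, -1, 49, 49, 49, 47, 49, 49, 53, 49, 50, 53, 52]
```

>>> step_arm:
  targets:
    - [0,[0,1,-12],[0,0,0]]
    - [0,[0,1,-24],[0,0,0]]
    - [0,[0,1,-34],[0,0,0]]
    - [0,[0,1,-42],[0,0,0]]
    - [0,[0,1,-47],[0,0,0]]
    - [0,[0,1,-50],[0,0,0]]
    - [0,[0,1,-50],[0,0,0]]
    - [0,[0,1,-50],[0,0,0]]

```text
time: 11.7
ee_pos: [0.4925, 0.2697, 0.0541]
tcp_rot: [180.0, 0.0, -154.0]
wrist_force: [-0.4, 0.7, -1.1]
opening: 0.0233
grasp_force: 49.4
```

>>> step_arm:
  targets:
    - [0,[0,0,0],[0,0,0]]
    - [0,[0,0,0],[0,0,0]]
    - [0,[0,0,0],[0,0,0]]
    - [0,[0,0,0],[0,0,0]]

```text
time: 12.1
ee_pos: [0.4924, 0.2697, 0.0539]
tcp_rot: [180.0, 0.0, -154.0]
wrist_force: [-0.5, 0.4, -0.7]
opening: 0.0231
grasp_force: 49.4
```

```bash
python3 hm.py pics/lid2.png | grep -E "time|pump"
python3 - <<'E'
import cv2,numpy as np
p=np.load("now_side.npz")["p"][165:225,215:290];cv2.imwrite("pics/lid3.png",cv2.resize(p,(750,600),interpolation=0)[...,::-1])
E
```

```text
{'time': np.float64(12.1), 'q': array([ 2.87075e+01,  6.35800e+00, -5.78240e+00,  7.78475e+01,
side pump 102 [0.1724 0.181  0.1853]
top pump 162 [0.1748 0.1823 0.1882]
```

View pics/lid3.png

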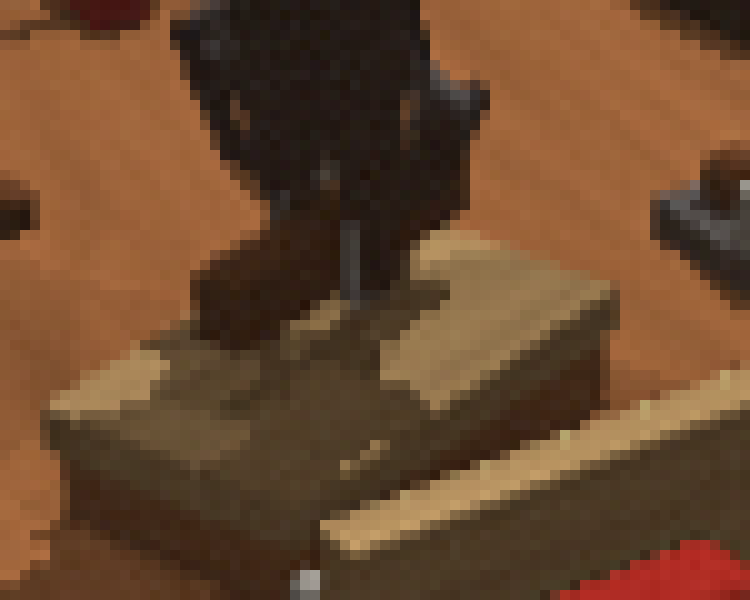

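The last crop shows the bar level just above the lid, with its underside at about (250,345). The tips work out at about 60 mm, 10 mm clear of the lid. The pump head is up. Handing in.

```bash
python3 -c "
from workcell import bot
print(bot.job_done())"
```

```text
the job is handed in; nothing more can be done
None
```

I pressed the pump about 9 mm and let it spring back up. The handle is now held level, with its dowel tips about 10 mm above the lid and in line with the holes. The job is handed in, but no verdict was returned.

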